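# Side-key test of an opened phone: three presses on a hand-cranked jig

### The job

Test the side key of the opened phone on the sloped hand-crank jig. The jig was left with its plunger forward, so first turn the crank clockwise until the plunger is drawn right back (handle straight up the slope); then lay the opened phone face up on the deck, down in its corner stops with the side-key edge towards the plunger, let go of it, and turn the crank clockwise exactly three full turns, one key press a turn, so that the plunger ends right back again. Do not turn back through a press, do not knock over the things standing about, and leave the phone seated and the crank free.

Things in the scene. Friction and masses are not known exactly. Their poses are not given: they have to be found in the camera images.
- deck: Bare aluminium deck of the test jig, 189 x 172 mm, on a fixed dark base (186 x 176 mm); its face slopes at 28 degrees, rising to the left as the robot sees it. Origin on the face, midway on the stop line of the two corner stops, 34 mm above the bench. Axes: x up the slope in the face, y level (90 degrees left of x), z square out of the face. The lower 26 mm is cut away between y -36 and +36 mm (x below 12 mm) as finger room.
- seat (a point): Place for the middle of the phone's underside, (34, 0, 0) mm in the deck's axes; phone's long axis along deck y. Two steel corner stops, 10 mm high, hold its lower corners: lower legs have their stop face at deck x = 0 and lie at y = +-37 to +-83 mm; side legs have inner faces at y = +-72.5 mm, from x = -9 to 25 mm: 4.5 mm spare at each end of the phone.
- crank (a joint): Crank angle, rad, growing clockwise seen from above, counted on over turns. 0, 6.283, 12.566, 18.850: handle straight up the slope, plunger drawn right back; 3.142, 9.425, 15.708: handle straight down, plunger fully forward, one press a turn. Starts between -2.9 and -2.2 (plunger forward), so it first has to grow to 0. Stays where left: friction about 3 N at the handle.
- crank_axis (a point): Where the crank's axis, square to the deck, meets the deck's face: (159, 38, 0) mm in the deck's axes. Crank disc and con-rod reach 25 mm above the face, the crank arm 30 mm.
- knob_grip (a point): Centre of the crank handle: a black upright knob, 25 mm diameter, 32 to 79 mm above the deck's face, spinning freely on its pin so a gripper need not turn with it. This point is 59 mm above the face and circles the axis at radius 45 mm: in the deck's axes x = 159 + 45 cos q, y = 38 - 45 sin q, z = 59 mm, q the crank angle.
- press_tip: Sprung rubber pad (10 x 7 mm, 2 to 8 N) on the plunger's front. Origin mid front face: y = 38, z = 4 mm in the deck's axes; x = 95 drawn back, 65 fully forward, so it presses 3 mm into the seated phone's upper edge (x = 68). Starts forward, at 65 to 74, in the phone's way. The plunger's guide block covers deck x 80 to 100, y 24 to 52 mm, 17 mm high.
- phone_frame: The opened phone: flat frame with green board and dark battery showing upwards, 136 x 68 x 7 mm, about 75 g, lying on the bench to the right of the jig. Origin mid underside; x along its length, y across, z up out of the open face. The black battery lies along the +y edge, the small black camera square in the +x, +y corner. Take it across its 68 mm width, by the middle of the long edges.
- side_key (a point): The phone's side key, a bright 14 mm bar on the long edge beside the battery (+y), towards the end away from the camera, at (-38, 34, 3.5) mm in the phone's axes. Loaded, this edge faces up the slope, so the phone's x axis points along the deck's -y.
- key_spot (a point): Fixed point of the jig where the side key has to come, in front of the plunger: (68, 38, 3.5) mm in the deck's axes.
- alcohol_jar: Bystander: white alcohol jar, 60 mm diameter, 74 mm high, standing close to the far end of the phone or between it and the jig. Origin mid underside, z up.
- cotton_buds: Bystander: clear pot of cotton buds, 77 mm diameter, 80 mm high, standing close to the phone, between it and the jig or at its far end. Origin mid underside, z up.
- bt_speaker: Bystander: black cylinder speaker, 72 mm diameter, 168 mm high, standing to the left beyond the jig. Origin mid underside, z up.
- screwdriver: Bystander: thin dark screwdriver, 147 mm long, 13 mm thick, lying on the bench along the phone's right edge. Origin at its middle, y along it.

How it is judged (in metres and radians):
On the way, in this order (a step that is already met when the one before it is completed fails the run):
1. the plunger is drawn right back by the crank before the phone is laid in (value of joint crank between -0.4 and 0.4 rad and distance between side_key and key_spot above 0.05 m), for 0.1 s.
2. the phone lies seated and released on the deck, key edge up the slope, the plunger still back (value of joint crank between -0.5 and 0.6 rad and x of phone_frame in the frame of deck between 0.03 and 0.039 m and z of phone_frame in the frame of deck between -0.003 and 0.004 m and distance between side_key and key_spot below 0.01 m and angle between the z axis of phone_frame and the z axis of deck, either way round below 0.08 rad and angle between the x axis of phone_frame and the y axis of deck, either way round below 0.08 rad and contact force between the fingers and phone_frame below 0.1 N), for 0.2 s.
3. press 1: the rubber tip presses on the frame at the forward end of the plunger's stroke (contact force between press_tip and phone_frame above 1.5 N and value of joint crank between 2.34159 and 3.9416 rad), for 0.02 s.
4. press 2: the rubber tip presses on the frame at the forward end of the plunger's stroke (contact force between press_tip and phone_frame above 1.5 N and value of joint crank between 8.62478 and 10.2248 rad), for 0.02 s.
5. press 3: the rubber tip presses on the frame at the forward end of the plunger's stroke (contact force between press_tip and phone_frame above 1.5 N and value of joint crank between 14.908 and 16.508 rad), for 0.02 s.
At the end, for the whole second after the job is handed in: Three full clockwise turns from parked, and the crank rests parked again (within 0.4 rad); the phone lies still, released and face up on the deck, centre within 5 mm of its place up the slope, flat and square within 4 degrees, side key within 10 mm of its spot (value of joint crank between 18.4496 and 19.2496 rad and x of phone_frame in the frame of deck between 0.03 and 0.039 m and z of phone_frame in the frame of deck between -0.003 and 0.004 m and distance between side_key and key_spot below 0.01 m and angle between the z axis of phone_frame and the z axis of deck, either way round below 0.08 rad and angle between the x axis of phone_frame and the y axis of deck, either way round below 0.08 rad and contact force between the fingers and phone_frame below 0.1 N and velocity of joint crank between -0.1 and 0.1 rad/s and linear speed of phone_frame below 0.02 m/s); the robot touches nothing.
It fails at once if the crank is turned on into a fourth press (value of joint crank above 20.1496 rad).
It fails at once if the crank is turned backwards out of its starting place (value of joint crank below -3.4 rad).
It fails at once if the crank is turned backwards through a press (value of joint crank above 1 rad and velocity of joint crank below -0.8 rad/s and x of press_tip in the frame of deck below 0.078 m).
It fails at once if a standing thing is knocked over (angle between any of alcohol_jar, cotton_buds, bt_speaker's own z axis and vertical above 0.6 rad).
It fails at once if the phone is tipped up on edge or over (angle between phone_frame's own z axis and vertical above 1.2 rad).
It also fails if it takes over 70 s, if anything falls off the work surface, if the arm or the gripper's body presses on something with over 40 N, if the wrist force passes 120 N, or if a joint passes its speed limit or range.

### The arm

A 6-joint arm with a two-finger parallel gripper is mounted at the origin on a cart in front of the work surface, level with it; the furniture and walls round the work are solid. World frame = base frame: x ahead of the robot, y to its left, z up, the work surface at z = 0. Lengths are in mm, angles in rad, forces in N, time in s.
With the tool pointing down it reaches from about 350 to 875 mm from the base axis. Payload 4.2 kg.
Tool frame: the origin (TCP) lies at the very end of the fingers, on their centre line; the grasp point (between the pads) lies 19 mm behind it; z points along the fingers, y is the line along which they close (so a half turn about z gives the same grasp; the last joint's range is limited). The gripper opens to 85 mm and grips with 20 to 120 N. Pads are 22 mm wide; open, the fingers measure 114 mm over their backs; the gripper's body (76 mm by 85 mm) begins 54 mm behind the grasp point. The pads swing forward as they close: fully open they stand 13 mm farther back than shut.
Start: joints at [-0.848, 0.385, 0.008, 0, -1.194, -0.259], TCP at [279.605, -558.946, 231.312] pointing down, gripper open.
Joint ranges: [-3.14, 3.14], [-1.21, 2.06], [-1.07, 1.41], [-3.16, 2.05], [-2.99, -0.16], [-3.1, 3.1]. Speed limits (rad/s): [2.79, 2.79, 3.14, 3.14, 3.14, 3.14].

### API

Orientations are given as a unit quaternion [x, y, z, w].
In Python, from bench import arm, optics gives the robot as it stands. The module is installed in compiled form; this text tells all that it offers.
- The arm moves only by the tool step_arm, never from a script. Its argument "motion" is a list of rows, each an object with "dr": the turn, a rotation vector about the tool's x, y, z in units of 8 degrees (1.0 is 8 degrees), a list of three; "slide": the shift along the tool's x, y, z in mm, a list of three; "jaw": the finger opening in mm, from 0 to 85.4. A call has exactly 8 rows; each row is the pose to reach, as a shift and turn from the pose commanded when the call began, along the tool's axes at that moment; what a row does not reach only later rows make up. A row lasts 1/8 s, in which the tool goes at most 62.5 mm and 10.7 degrees, less where a joint would pass 70% of its speed; a pose out of reach is approached as far as the arm can. A call with a gripper value outside its range is refused whole. The fingers move at their own pace and stop on an object; the grip force is fixed at half the most. Time passes only in rows, so rows that repeat a pose let the fingers close, or fill a call up. It gives the time, the measured TCP pose, the force, the opening and the grip force at its end, in the units of the state.
- arm.read_state(): the state, without advancing time (a new reading comes with each control period).
- optics.get_image(name): name is "side" or "top"; returns the picture (420x560x3 uint8, blue, green, red); there is no depth.
- optics.camera_info(name): a dict with "camera_matrix" (3x3 intrinsics, pixels), "view" (4x4, takes a point from world to camera coordinates). Camera axes: x right, y up, looking along -z (the intrinsics and any distortion apply to the point x, -y, -z); pixel columns grow to the right and rows downward; lengths in mm; the calibration is good to about 2 mm. A picture is of the moment at which its call begins. camera_info takes no time and is no camera call.
- arm.job_done(): hands the job in; it is judged then, once.
The state is a dict: "clock": time; "joints": joint angles; "joint_vel": joint speeds; "joint_efforts": joint torques, N m; "position": TCP position; "ee_rot": TCP orientation; "contact_force": force on the tool from outside, world axes, zero at the start; "wrist_torque": the same for the moment, N m; "gripper_width": finger opening in mm; "grasp_force": force on a finger pad.
Only numpy, scipy, OpenCV 4.12 (cv2) and the standard library are available. Lean on these libraries where they do the work, as an engineer would, in place of code of your own. Each camera call takes 0.05 s, during which the arm holds its last target. There are 200 camera calls.

## Working session

There is one attempt and no reset: what is moved stays moved. The work goes in short steps, Python scripts to look and compute and a tool call to move; the robot and the scene stay as the last step left them, time stands still between calls to the robot, and variables do not carry over. Pictures are saved under pics/ and viewed, at most 10 in all, crops included, and the job is handed in when it is done.

Besides the shell and the picture viewer there is one more tool, called after "Call:" as name([rows], argument=value, ...), one row to a line, values as JSON. step_arm: Moves the arm, as the interface text tells. Its arguments: {"type":"object","properties":{"motion":{"type":"array","items":{"type":"object","properties":{"dr":{"type":"array","items":{"type":"number"}},"slide":{"type":"array","items":{"type":"number"}},"jaw":{"type":"number"}}}}},"required":["motion"]}

```bash
mkdir -p pics; python3 - <<'E'
from bench import arm, optics
import cv2
for n in("top","side"):
    cv2.imwrite(f"pics/{n}0.png",optics.get_image(n)); c=optics.camera_info(n); print(n,c)
print(arm.read_state())
E
```

```text
top {'camera_matrix': array([[453.98272297,   0.        , 277.45980793],
       [  0.        , 453.98272297, 211.17438498],
       [  0.        ,   0.        ,   1.        ]]), 'view': array([[-5.08950250e-03, -9.99986481e-01, -1.06486292e-03,
         1.65282012e+01],
       [ 9.83952173e-01, -5.19782273e-03,  1.78356677e-01,
        -5.40350535e+02],
       [-1.78359801e-01, -1.40027428e-04,  9.83965326e-01,
        -1.28510528e+03],
       [ 0.00000000e+00,  0.00000000e+00,  0.00000000e+00,
         1.00000000e+00]])}
side {'camera_matrix': array([[510.93971688,   0.        , 282.23915816],
       [  0.        , 510.93971688, 211.59792947],
       [  0.        ,   0.        ,   1.        ]]), 'view': array([[ 9.02131583e-01, -4.31263210e-01, -1.30633466e-02,
        -4.66092817e+02],
       [ 1.73841544e-01,  3.35603850e-01,  9.25823511e-01,
        -2.14188555e+02],
       [-3.94889510e-01, -8.37485582e-01,  3.77730295e-01,
        -1.16172860e+03],
       [ 0.00000000e+00,  0.00000000e+00,  0.00000000e+00,
         1.00000000e+00]])}
{'clock': 0.1, 'joints': array([-8.48409715e-01,  3.85489733e-01,  6.74227623e-03, -4.01515247e-04,
       -1.19401171e+00, -2.58615031e-01]), 'joint_vel': array([ 0.00158821,  0.00070638,  0.00276584,  0.0033008 ,  0.00056729,
       -0.00031733]), 'joint_efforts': array([-4.38848647e-04, -3.93320417e+01,  1.88930404e+01,  4.19798568e+00,
       -2.62975249e-03,  6.05823061e-06]), 'position': array([ 279.35458986, -558.50244501,  230.3219559 ]), 'ee_rot': array([-2.29741066e-01,  9.73251275e-01,  9.53612018e-04, -2.97714916e-04]), 'contact_force': array([ 0.29843472,  0.07406524, -0.6520669 ]), 'wrist_torque': array([-0.0136672 ,  0.01230173, -0.01646547]), 'grasp_force': 0.0, 'gripper_width': 85.288831404198}
```

View pics/top0.png

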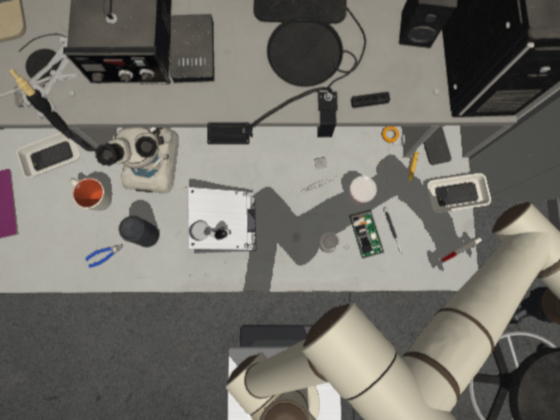

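View pics/side0.png

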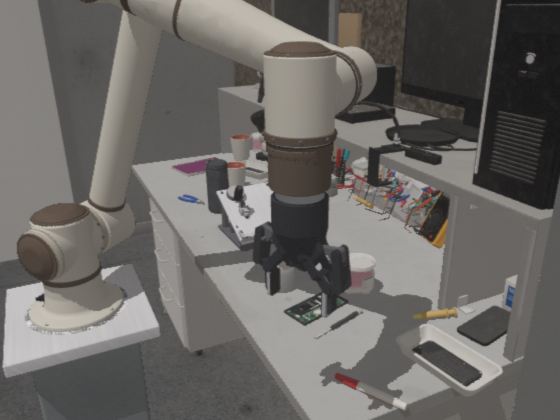

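The top view shows the jig near (222,218), the phone at (367,233), the jar at (362,189), the cotton buds at (328,242), the screwdriver at (391,228), and the speaker at (138,231). I'll enlarge the jig and the phone.

```bash
python3 - <<'E'
import cv2,numpy as np
im=cv2.imread("pics/top0.png")
a=cv2.resize(im[180:260,180:265],None,fx=5,fy=5,interpolation=cv2.INTER_CUBIC)
b=cv2.resize(im[180:260,330:405],None,fx=5,fy=5,interpolation=cv2.INTER_CUBIC)
cv2.imwrite("pics/crop0.png",np.hstack([a,b]))
E
```

```text
(no output)
```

View pics/crop0.png

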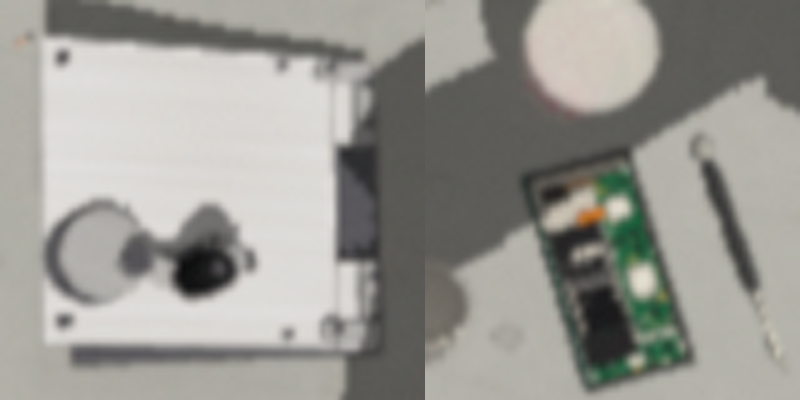

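```bash
cat > h.py <<'E'
import numpy as np, cv2
from scipy.optimize import least_squares
from scipy.spatial.transform import Rotation as R
from bench import arm, optics
def proj(P,n):
    c=optics.camera_info(n);P=np.atleast_2d(P)
    p=P@c['view'][:3,:3].T+c['view'][:3,3]; p=p*[1,-1,-1]
    u=p@c['camera_matrix'].T; return u[:,:2]/u[:,2:]
def ray(uv,z,n):
    c=optics.camera_info(n);K=c['camera_matrix'];V=c['view']
    d=np.linalg.inv(K)@[*uv,1]*[1,-1,-1]; d=V[:3,:3].T@d; o=-V[:3,:3].T@V[:3,3]
    return o+d*(z-o[2])/d[2]
def deckR(psi): # psi = yaw of uphill direction in world
    return R.from_euler('z',psi).as_matrix()@R.from_euler('y',-28,degrees=True).as_matrix()
def deck2w(P,D): return np.atleast_2d(P)@deckR(D[2]).T+[D[0],D[1],34]
E
python3 - <<'E'
from h import *
cr=lambda a:np.array(a)/5+[180,180]
ob=cr([(42,37),(42,345),(365,60),(378,352)])
mod=np.array([(175,-86,0),(175,86,0),(-14,-86,0),(-14,86,0)])
f=lambda D:(proj(deck2w(mod,D),'top')-ob).ravel()
s=least_squares(f,[500,50,1.57],x_scale=[1,1,.01]);D=s.x;print(D,s.fun.round(1))
# phone
op=np.array([(522,178),(630,150),(692,358),(588,390)])
op=(op-[425,0])/5+[330,180]
pm=np.array([(68,34),(68,-34),(-68,-34),(-68,34)])
def pw(p,P):
    c,s=np.cos(P[2]),np.sin(P[2]);return np.c_[p@np.array([[c,s],[-s,c]])+P[:2],np.full(len(p),6)]
s=least_squares(lambda P:(proj(pw(pm,P),'top')-op).ravel(),[500,-200,0],x_scale=[1,1,.01]);print('phone',s.x,s.fun.round(1))
for nm,uv,z in(('jar',(362,189),74),('buds',(328.5,242),80),('spk',(138,228),150)):print(nm,ray(uv,z,'top').round())
q=ray(np.array((205,262))/5+180,100+34,'top'); print('knob~',q)
np.save('D.npy',D);np.save('P.npy',s.x)
im={n:cv2.imread(f'pics/{n}0.png') for n in('top','side')}
outs=[]
for n,(x0,y0,x1,y1) in(('top',(180,178,260,258)),('side',(200,170,280,250))):
    a=cv2.resize(im[n][y0:y1,x0:x1],None,fx=5,fy=5,interpolation=cv2.INTER_CUBIC)
    th=np.linspace(0,6.28,13)
    pts=[(mod,(0,0,255)),(np.c_[159+45*np.cos(th),38-45*np.sin(th),th*0+79],(255,0,0)),([(159,38,25)],(0,255,0)),([(0,37,10),(0,-37,10),(25,72.5,10),(25,-72.5,10),(68,38,4)],(255,0,255))]
    for p,c in pts:
        for u in proj(deck2w(np.array(p),D),n): cv2.circle(a,tuple(int(v) for v in (u-[x0,y0])*5),2,c,-1)
    outs.append(a)
cv2.imwrite('pics/ov.png',np.hstack(outs))
E
```

```text
[515.24429842 101.41972716   1.6034854 ] [ 1.9  0.5  2.1 -0.1 -1.6  0.6 -2.6 -0.8]
phone [ 4.78244361e+02 -2.53689258e+02  2.58408925e-01] [-0.2 -0.6 -0.3 -0.8  0.8  0.9 -0.3  0.5]
jar [ 600. -232.   74.]
buds [ 445. -130.   80.]
spk [478. 390. 150.]
knob~ [467.00232489 167.79789947 134.        ]
```

View pics/ov.png

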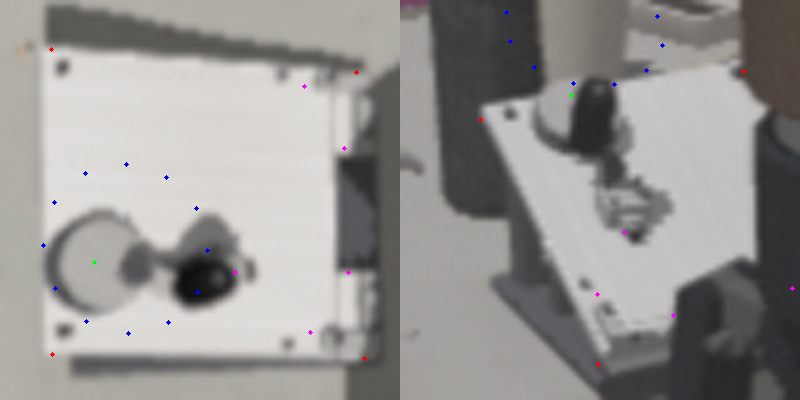

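```bash
python3 - <<'E'
from h import *
T=lambda a:np.array(a,float)/5+[180,178]
S=lambda a:(np.array(a,float)-[400,0])/5+[200,170]
top=[((175,-86,0),(42,47)),((175,86,0),(42,354)),((12,-36,0),(337,156)),((12,36,0),(337,271)),((159,38,14),(100,260))]
side=[((175,86,0),(482,105))]
def f(v):
    D=v[:3];q=v[3];k=(159+45*np.cos(q),38-45*np.sin(q),79)
    r=[]
    for L,g,n,kk in((top,T,'top',(206,272)),(side,S,'side',(599,86))):
        A=np.array([a for a,_ in L]+[k]);B=g([b for _,b in L]+[kk])
        r.append((proj(deck2w(A,D)+[0,0,v[4]]+([v[5],v[6],0] if n=='side' else [0,0,0]),n)-B).ravel())
    r.append([v[4]/1.5,v[5]/2,v[6]/2]);return np.concatenate(r)
s=least_squares(f,[515,101,1.6,-2.4,0,0,0],x_scale=[1,1,.01,.1,1,1,1]);D=s.x[:3];print(s.x,s.fun.round(1))
np.save('D.npy',D)
for p in([0,0,0],[34,0,0],[159,38,59]):print(p,deck2w(p,D))
q=s.x[3];print('knob',deck2w([159+45*np.cos(q),38-45*np.sin(q),59],D))
E
```

```text
[514.4969153   98.99880529   1.59118949  -2.89778679   1.61340418
   0.62185962   0.6686994 ] [ 3.  -0.1  2.5 -0.4 -2.6 -0.7 -2.3  0.5 -1.8  0.6  0.5 -0.3  0.2  2.3
 -0.4 -0.5  1.1  0.3  0.3]
[0, 0, 0] [[514.4969153   98.99880529  34.        ]]
[34, 0, 0] [[513.88475048 129.01278124  49.96203313]]
[159, 38, 59] [[474.20687348 210.89033182 160.73988646]]
knob [[464.13249385 172.11923616 140.23844709]]
```

```bash
python3 - <<'E'
from h import *
T=lambda a:np.array(a,float)/5+[180,178]
S=lambda a:(np.array(a,float)-[400,0])/5+[200,170]
def f(v):
    D=v[:3];q=v[3];k=(159+45*np.cos(q),38-45*np.sin(q),79);X=v[7]
    top=[((X,-86,0),(42,47)),((X,86,0),(42,354)),((12,-36,0),(337,156)),((12,36,0),(337,271)),((159,38,15),(100,261))]
    side=[((X,86,0),(482,105))]
    r=[]
    for L,g,n,kk in((top,T,'top',(206,275)),(side,S,'side',(599,86))):
        A=np.array([a for a,_ in L]+[k]);B=g([b for _,b in L]+[kk])
        r.append((proj(deck2w(A,D)+[0,0,v[4]]+([v[5],v[6],0] if n=='side' else [0,0,0]),n)-B).ravel())
    r.append([v[4]/1.5,v[5]/2,v[6]/2]);return np.concatenate(r)
s=least_squares(f,[515,101,1.6,-2.4,0,0,0,185],x_scale=[1,1,.01,.1,1,1,1,1]);D=s.x[:3];print(s.x,s.fun.round(1))
np.save('D.npy',D)
for p in([0,0,0],[34,0,0],[159,38,59]):print(p,deck2w(p,D))
q=s.x[3];print('knob',deck2w([159+45*np.cos(q),38-45*np.sin(q),59],D))
im={n:cv2.imread(f'pics/{n}0.png') for n in('top','side')}
outs=[]
X=s.x[7]
for n,(x0,y0,x1,y1) in(('top',(180,178,260,258)),('side',(200,170,280,250))):
    a=cv2.resize(im[n][y0:y1,x0:x1],None,fx=5,fy=5,interpolation=cv2.INTER_CUBIC)
    th=np.linspace(0,6.28,13)
    pts=[([(X,-86,0),(X,86,0),(-14,-86,0),(-14,86,0),(80,24,17),(100,24,17),(80,52,17),(100,52,17)],(0,0,255)),([(159+45*np.cos(q),38-45*np.sin(q),79)],(255,0,0)),([(159,38,25)],(0,255,0)),([(0,37,10),(0,-37,10),(25,72.5,10),(25,-72.5,10),(68,38,4)],(255,0,255))]
    for p,c in pts:
        for u in proj(deck2w(np.array(p),D),n): cv2.circle(a,tuple(int(v) for v in (u-[x0,y0])*5),2,c,-1)
    outs.append(a)
cv2.imwrite('pics/ov2.png',np.hstack(outs))
E
```

```text
[ 5.14615634e+02  9.47185293e+01  1.58997977e+00 -2.83498525e+00
  3.73215997e-01  1.17428771e+00 -1.25454871e-01  1.87370519e+02] [ 0.4 -0.5 -0.3 -0.6 -1.1 -0.7 -0.8  0.5 -0.1  0.3  1.9  0.1 -0.3  0.2
 -0.5  0.4  0.2  0.6 -0.1]
[0, 0, 0] [[514.61563385  94.71852934  34.        ]]
[34, 0, 0] [[514.03977803 124.73322388  49.96203313]]
[159, 38, 59] [[474.4609791  206.65871373 160.73988646]]
knob [[461.60792518 168.52551506 140.59892908]]
```

View pics/ov2.png

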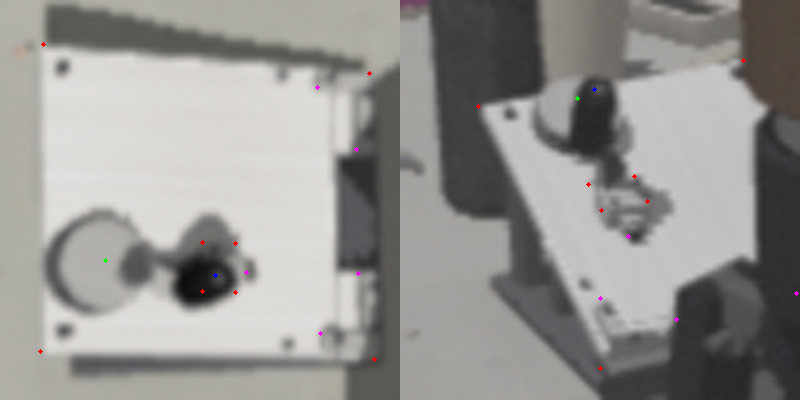

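```bash
cat >> h.py <<'E'
import json
DK=np.load('D.npy')
def Rdeck():
    A=deckR(DK[2]);return np.c_[A[:,1],A[:,0],-A[:,2]]
def Rdown(phi): # tool y at heading phi
    return np.array([[-np.sin(phi)*-1,np.cos(phi),0],[-np.cos(phi),np.sin(phi),0],[0,0,-1.]])
def rel(p,Rm,pc,Rc):
    return (Rc.T@(np.array(p)-pc)).round(1).tolist(), (R.from_matrix(Rc.T@Rm).as_rotvec(degrees=True)/8).round(3).tolist()
def st():
    s=arm.read_state();return s['position'],R.from_quat(s['ee_rot']).as_matrix(),s
E
python3 - <<'E'
from h import *
p,Rm,s=st()
p0=np.array([279.605,-558.946,231.312]);R0=R.from_quat([-0.229741,0.973252,0,0]).as_matrix()
print('R0',R0.round(3)); print('Rd',Rdeck().round(3)); print(Rdown(np.pi/2+.2584).round(3))
q=-2.835; k=deck2w([159+45*np.cos(q),38-45*np.sin(q),40],DK)[0]; pre=k+70*deckR(DK[2])[:,2]
print(k,pre,rel(pre,Rdeck(),p0,R0))
print(rel([400,-180,270],R0,p0,R0))
print(ray((393,231.6),6,'top'))
E
```

```text
R0 [[-0.894 -0.447  0.   ]
 [-0.447  0.894  0.   ]
 [-0.     0.    -1.   ]]
Rd [[-1.    -0.017 -0.009]
 [-0.019  0.883  0.469]
 [ 0.     0.469 -0.883]]
[[ 0.967 -0.256  0.   ]
 [ 0.256  0.967  0.   ]
 [ 0.     0.    -1.   ]]
[461.43745622 177.4436688  123.82283076] [462.06784322 144.58670608 185.62916226] ([-477.8, 547.7, 45.7], [-3.442, -0.778, 3.119])
([-277.1, 285.1, -38.7], [0.0, 0.0, 0.0])
[ 483.8775056  -333.45950854    6.        ]
```

Call:
step_arm([
  {"dr": [0, 0, 0], "slide": [-35, 36, -10], "jaw": 85},
  {"dr": [0, 0, 0], "slide": [-70, 72, -20], "jaw": 85},
  {"dr": [0, 0, 0], "slide": [-105, 108, -30], "jaw": 85},
  {"dr": [0, 0, 0.6], "slide": [-140, 144, -39], "jaw": 85},
  {"dr": [0, 0, 1.2], "slide": [-175, 180, -39], "jaw": 85},
  {"dr": [0, 0, 1.8], "slide": [-210, 216, -39], "jaw": 85},
  {"dr": [0, 0, 2.4], "slide": [-245, 252, -39], "jaw": 85},
  {"dr": [0, 0, 3.2], "slide": [-277, 285, -39], "jaw": 85},
])

```text
clock: 1.1
position: [399.8, -178.4, 270.1]
ee_rot: [-0.007, 1.0, 0.0, -0.0]
contact_force: [1.3, -0.4, 0.0]
gripper_width: 85.0
grasp_force: 0.0
```

```bash
python3 - <<'E'
s=open('h.py').read().replace("[[-np.sin(phi)*-1,np.cos(phi),0],[-np.cos(phi),np.sin(phi),0],[0,0,-1.]]","[[-np.sin(phi),np.cos(phi),0],[np.cos(phi),np.sin(phi),0],[0,0,-1.]]")
open('h.py','w').write(s)
E
python3 - <<'E'
from h import *
p0=np.array([279.605,-558.946,231.312]);R0=R.from_quat([-0.229741,0.973252,0,0]).as_matrix()
pc=p0+R0@[-277,285,-39];Rc=R0@R.from_rotvec([0,0,25.6],degrees=True).as_matrix()
p,Rm,s=st();print(pc,p,s['clock'],rel(p,Rm,pc,Rc))
q=-2.835; k=deck2w([159+45*np.cos(q),38-45*np.sin(q),40],DK)[0]; pre=k+70*deckR(DK[2])[:,2]
print(rel(pre,Rdeck(),pc,Rc))
E
```

```text
[ 399.91477034 -180.15904251  270.312     ] [ 399.80165434 -178.43849904  270.11997328] 1.1 ([0.1, 1.7, 0.2], [-0.002, 0.002, 0.022])
([-67.6, 323.7, 84.7], [-3.5, 0.004, -0.017])
```

Call:
step_arm([
  {"dr": [-0.5, 0, 0], "slide": [-10, 50, 0], "jaw": 85},
  {"dr": [-1, 0, 0], "slide": [-20, 100, 5], "jaw": 85},
  {"dr": [-1.5, 0, 0], "slide": [-30, 150, 10], "jaw": 85},
  {"dr": [-2, 0, 0], "slide": [-40, 200, 20], "jaw": 85},
  {"dr": [-2.5, 0, 0], "slide": [-50, 250, 40], "jaw": 85},
  {"dr": [-3, 0, 0], "slide": [-60, 290, 60], "jaw": 85},
  {"dr": [-3.5, 0, 0], "slide": [-67.6, 323.7, 80], "jaw": 85},
  {"dr": [-3.5, 0, -0.017], "slide": [-67.6, 323.7, 84.7], "jaw": 85},
])

```text
clock: 2.1
position: [461.2, 145.2, 183.6]
ee_rot: [-0.009, 0.97, 0.242, -0.004]
contact_force: [0.1, 0.3, -0.0]
gripper_width: 84.7
grasp_force: 0.0
```

```bash
python3 - <<'E'
from h import *
q=-2.835; k=deck2w([159+45*np.cos(q),38-45*np.sin(q),40],DK)[0]; pre=k+70*deckR(DK[2])[:,2]
p,Rm,s=st();print(p,s['clock'],rel(p,Rm,pre,Rdeck()),s['contact_force'],s['joints'])
t=optics.get_image('top');sd=optics.get_image('side')
pt=proj(k,'top')[0].astype(int);ps=proj(k,'side')[0].astype(int)
f=lambda i,c:cv2.resize(i[c[1]-40:c[1]+40,c[0]-40:c[0]+40],None,fx=5,fy=5,interpolation=cv2.INTER_CUBIC)
print(pt,ps);cv2.imwrite('pics/pre.png',np.hstack([f(t,pt),f(sd,ps)]))
E
```

```text
[461.17558714 145.15327206 183.58393205] 2.1 ([0.9, -0.4, 2.1], [0.005, 0.026, 0.006]) [ 0.07088619  0.34811242 -0.03594646] [ 0.30835222  0.19347158 -0.28312214 -0.55582847 -1.02292702 -1.58190379]
[217 234] [237 197]
```

View pics/pre.png

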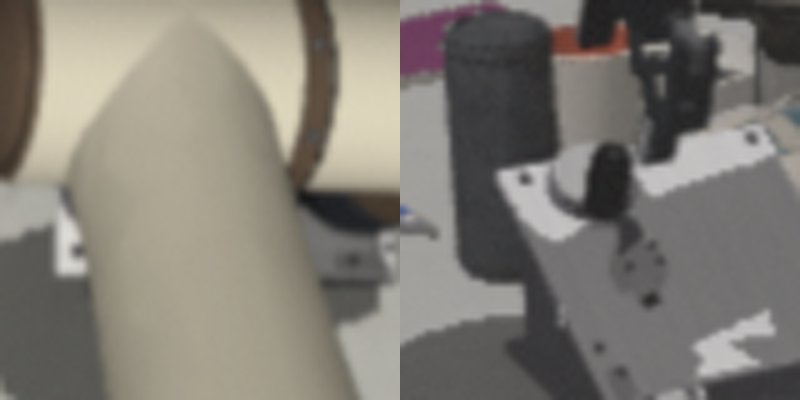

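Call:
step_arm([
  {"dr": [0, 0, 0], "slide": [0, 0, 14], "jaw": 85},
  {"dr": [0, 0, 0], "slide": [0, 0, 28], "jaw": 85},
  {"dr": [0, 0, 0], "slide": [0, 0, 42], "jaw": 70},
  {"dr": [0, 0, 0], "slide": [0, 0, 56], "jaw": 60},
  {"dr": [0, 0, 0], "slide": [0, 0, 68], "jaw": 50},
  {"dr": [0, 0, 0], "slide": [0, 0, 68], "jaw": 40},
  {"dr": [0, 0, 0], "slide": [0, 0, 68], "jaw": 34},
  {"dr": [0, 0, 0], "slide": [0, 0, 68], "jaw": 30},
])

```text
clock: 3.2
position: [461.7, 176.5, 126.1]
ee_rot: [-0.009, 0.97, 0.242, -0.002]
contact_force: [-0.8, 0.1, -0.6]
gripper_width: 29.9
grasp_force: 0.0
```

Call:
step_arm([
  {"dr": [0, 0, 0], "slide": [0, 0, 0], "jaw": 27},
  {"dr": [0, 0, 0], "slide": [0, 0, 0], "jaw": 22},
  {"dr": [0, 0, 0], "slide": [0, 0, 0], "jaw": 20},
  {"dr": [0, 0, 0], "slide": [0, 0, 0], "jaw": 20},
  {"dr": [0, 0, 0], "slide": [0, 0, 0], "jaw": 20},
  {"dr": [0, 0, 0], "slide": [0, 0, 0], "jaw": 20},
  {"dr": [0, 0, 0], "slide": [0, 0, 0], "jaw": 20},
  {"dr": [0, 0, 0], "slide": [0, 0, 0], "jaw": 20},
])

```text
clock: 4.2
position: [461.6, 176.6, 126.2]
ee_rot: [-0.01, 0.97, 0.242, -0.002]
contact_force: [-0.9, -2.1, 5.5]
gripper_width: 23.6
grasp_force: 58.8
```

```bash
python3 - <<'E'
from h import *
p,Rm,s=st();A=deckR(DK[2]);print(p,s['clock'],s['gripper_width'],s['grasp_force'])
print('deck pos',A.T@(p-[DK[0],DK[1],34]),'deck F',A.T@s['contact_force'],s['wrist_torque'])
sd=optics.get_image('side');cv2.imwrite('pics/grip.png',cv2.resize(sd[140:260,180:320],None,fx=4,fy=4,interpolation=cv2.INTER_CUBIC))
E
```

```text
[461.59610437 176.57674103 126.22075859] 4.2 23.635244026388353 58.826569695957005
deck pos [116.45622436  51.43954805  42.52559636] deck F [0.75777131 0.92618708 5.7778114 ] [-0.5592333   0.30406914  0.1792    ]
```

View pics/grip.png

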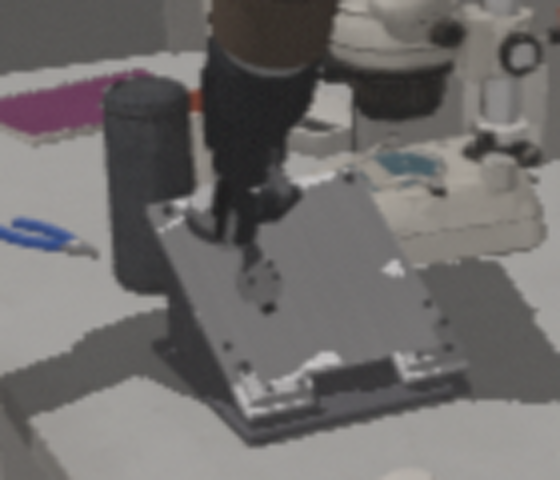

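```bash
cat > circ.py <<'E'
import sys,numpy as np
# q0 q1 n : rows
q0,q1,n=float(sys.argv[1]),float(sys.argv[2]),int(sys.argv[3])
q=np.linspace(q0,q1,n+1)
for c in range(0,n,8):
    b=q[c]
    print([[round(45*(np.sin(b)-np.sin(v)),1),round(45*(np.cos(v)-np.cos(b)),1)] for v in q[c+1:c+9]])
E
python3 circ.py -2.835 -1.5 8;python3 circ.py -1.5 0 8
```

```text
[[np.float64(6.9), np.float64(2.9)], [np.float64(13.3), np.float64(6.8)], [np.float64(18.9), np.float64(11.8)], [np.float64(23.6), np.float64(17.6)], [np.float64(27.3), np.float64(24.1)], [np.float64(29.9), np.float64(31.2)], [np.float64(31.2), np.float64(38.6)], [np.float64(31.3), np.float64(46.1)]]
[[np.float64(-1.4), np.float64(8.3)], [np.float64(-4.3), np.float64(16.2)], [np.float64(-8.6), np.float64(23.4)], [np.float64(-14.2), np.float64(29.7)], [np.float64(-20.9), np.float64(34.9)], [np.float64(-28.4), np.float64(38.7)], [np.float64(-36.5), np.float64(41.0)], [np.float64(-44.9), np.float64(41.8)]]
```

Call:
step_arm([
  {"dr": [0, 0, 0], "slide": [6.9, 2.9, 0], "jaw": 20},
  {"dr": [0, 0, 0], "slide": [13.3, 6.8, 0], "jaw": 20},
  {"dr": [0, 0, 0], "slide": [18.9, 11.8, 0], "jaw": 20},
  {"dr": [0, 0, 0], "slide": [23.6, 17.6, 0], "jaw": 20},
  {"dr": [0, 0, 0], "slide": [27.3, 24.1, 0], "jaw": 20},
  {"dr": [0, 0, 0], "slide": [29.9, 31.2, 0], "jaw": 20},
  {"dr": [0, 0, 0], "slide": [31.2, 38.6, 0], "jaw": 20},
  {"dr": [0, 0, 0], "slide": [31.3, 46.1, 0], "jaw": 20},
])

```text
clock: 5.25
position: [430.7, 216.5, 147.9]
ee_rot: [-0.01, 0.97, 0.242, 0.0]
contact_force: [6.2, -5.0, 1.3]
gripper_width: 23.4
grasp_force: 58.9
```

```bash
cat > dk.py <<'E'
from h import *
p,Rm,s=st();A=deckR(DK[2]);print(p.round(1),s['clock'],s['gripper_width'],s['grasp_force'])
print('deck pos',(A.T@(p-[DK[0],DK[1],34])).round(1),'deck F',(A.T@s['contact_force']).round(1),s['wrist_torque'].round(2),'joints',s['joints'].round(2))
E
python3 dk.py
```

```text
[430.7 216.5 147.9] 5.25 23.447019244981657 58.88676286675036
deck pos [162.4  81.6  42.7] deck F [-3.9 -6.1  3.5] [-2.12 -1.53 -0.87] joints [ 0.48  0.2  -0.37 -0.59 -0.85 -1.67]
```

Call:
step_arm([
  {"dr": [0, 0, 0], "slide": [-1.9, 8.3, 0], "jaw": 20},
  {"dr": [0, 0, 0], "slide": [-5, 16.2, 0], "jaw": 20},
  {"dr": [0, 0, 0], "slide": [-9.4, 23.4, 0], "jaw": 20},
  {"dr": [0, 0, 0], "slide": [-15, 29.7, 0], "jaw": 20},
  {"dr": [0, 0, 0], "slide": [-21.7, 34.9, 0], "jaw": 20},
  {"dr": [0, 0, 0], "slide": [-29.2, 38.7, 0], "jaw": 20},
  {"dr": [0, 0, 0], "slide": [-37.3, 41, 0], "jaw": 20},
  {"dr": [0, 0, 0], "slide": [-45.7, 41.8, 0], "jaw": 20},
])

```text
clock: 6.25
position: [472.2, 254.1, 167.2]
ee_rot: [-0.01, 0.97, 0.242, -0.004]
contact_force: [-2.5, -5.5, 8.8]
gripper_width: 23.1
grasp_force: 59.4
```

```bash
python3 dk.py
```

```text
[472.2 254.1 167.2] 6.25 23.093845427561003 59.38917801249772
deck pos [204.   39.4  42.4] deck F [-0.7  2.6 10.3] [-1.2   0.65  0.35] joints [ 0.52  0.25 -0.25 -0.56 -0.9  -1.75]
```

Call:
step_arm([
  {"dr": [0, 0, 0], "slide": [0, 0, 0], "jaw": 24},
  {"dr": [0, 0, 0], "slide": [0, 0, 0], "jaw": 35},
  {"dr": [0, 0, 0], "slide": [0, 0, 0], "jaw": 50},
  {"dr": [0, 0, 0], "slide": [0, 0, 0], "jaw": 65},
  {"dr": [0, 0, 0], "slide": [0, 0, -10], "jaw": 80},
  {"dr": [0, 0, 0], "slide": [0, 0, -30], "jaw": 85},
  {"dr": [0, 0, 0], "slide": [0, 0, -65], "jaw": 85},
  {"dr": [0, 0, 0], "slide": [0, 0, -100], "jaw": 85},
])

```text
clock: 7.25
position: [475.0, 206.8, 256.5]
ee_rot: [-0.01, 0.97, 0.242, -0.002]
contact_force: [0.9, -0.4, 0.9]
gripper_width: 85.2
grasp_force: 0.0
```

```bash
python3 dk.py; python3 - <<'E'
from h import *
A=deckR(DK[2]);P=np.load('P.npy');print(P)
Rd=Rdeck()
q=-2.835;k=deck2w([159+45*np.cos(q),38-45*np.sin(q),40],DK)[0]
pc=k+Rd@[0,0,-2]+Rd@[31.3,46.1,0]+Rd@[-45.7,41.8,0]+Rd@[0,0,-100]
# drift of commanded orientation small
p,Rm,s=st();print('cmd',pc,'meas',p,rel(p,Rm,pc,Rd))
Rp=Rdown(np.pi/2+P[2])
mid=[430,-40,300]
print(rel(mid,Rdown(np.pi/2+.1),pc,Rd)); 
R1=Rdown(np.pi/2+.1)
print(rel([P[0],P[1],60],Rp,np.array(mid),R1))
sd=optics.get_image('side');cv2.imwrite('pics/parked.png',cv2.resize(sd[140:340,180:440],None,fx=3,fy=3,interpolation=cv2.INTER_CUBIC))
E
```

```text
[475.  206.8 256.5] 7.25 85.17287553513167 0.0
deck pos [204.1  37.5 143.5] deck F [ 0.  -0.9  0.9] [-0.91 -0.08  0.02] joints [ 0.43  0.15 -0.16 -0.5  -1.11 -1.79]
[ 4.78244361e+02 -2.53689258e+02  2.58408925e-01]
cmd [475.26461392 207.43941814 255.1500356 ] meas [474.95076397 206.80380753 256.50816791] ([0.3, 0.1, -1.5], [0.002, -0.004, -0.004])
([50.0, -196.6, -155.3], [3.498, 0.141, -0.567])
([-26.7, -217.4, 240.0], [0.0, 0.0, -1.135])
```

View pics/parked.png

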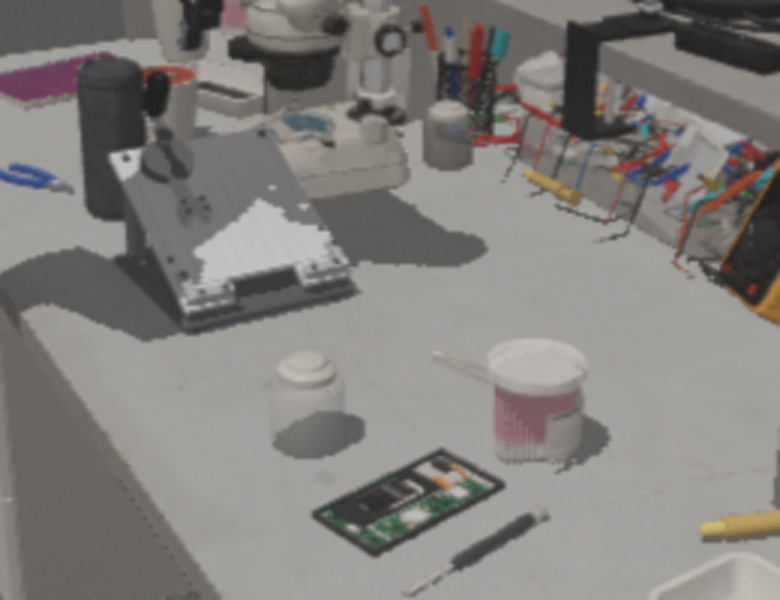

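The crank is parked with the handle up the slope at (157,93), the plunger is back, and the phone lies undisturbed with corners at (313,515), (442,450), (504,487) and (377,553). Next I'll check the phone and deck estimates against this side view.

```bash
python3 - <<'E'
from h import *
S=lambda a:np.array(a,float)/3+[180,140]
P=np.load('P.npy')
pm=np.array([(-68,34),(68,34),(68,-34),(-68,-34)])
c,s=np.cos(P[2]),np.sin(P[2]);W=np.c_[pm@np.array([[c,s],[-s,c]])+P[:2],[7]*4]
print(((proj(W,'side')-S([(313,515),(442,450),(504,487),(377,553)]))).round(1))
M=np.array([(187,86,0),(187,-86,0),(204,38,79),(12,36,0),(12,-36,0)])
print((proj(deck2w(M,DK),'side')-S([(110,153),(266,128),(157,75),(233,283),(296,266)])).round(1))
E
```

```text
[[-1.7 -0.8]
 [-0.6 -0.5]
 [ 0.1 -1.1]
 [-2.   0.1]]
[[-0.9  0.4]
 [ 0.1 -0.4]
 [ 0.1  0.6]
 [-4.2 -1.5]
 [-2.  -0.8]]
```

Call:
step_arm([
  {"dr": [0, 0, 0], "slide": [8, -15, -20], "jaw": 85},
  {"dr": [0.5, 0, -0.1], "slide": [16, -40, -50], "jaw": 85},
  {"dr": [1, 0, -0.2], "slide": [24, -75, -80], "jaw": 85},
  {"dr": [1.5, 0, -0.3], "slide": [32, -110, -110], "jaw": 85},
  {"dr": [2, 0, -0.4], "slide": [40, -140, -130], "jaw": 85},
  {"dr": [2.5, 0.1, -0.5], "slide": [46, -165, -145], "jaw": 85},
  {"dr": [3, 0.1, -0.55], "slide": [50, -185, -153], "jaw": 85},
  {"dr": [3.498, 0.141, -0.567], "slide": [50, -196.6, -155.3], "jaw": 85},
])

```text
clock: 8.3
position: [429.5, -41.0, 300.7]
ee_rot: [-0.049, 0.999, -0.001, 0.001]
contact_force: [-0.6, -0.7, 0.2]
gripper_width: 85.2
grasp_force: 0.0
```

Call:
step_arm([
  {"dr": [0, 0, -0.15], "slide": [-4, -40, 0], "jaw": 85},
  {"dr": [0, 0, -0.3], "slide": [-8, -85, 20], "jaw": 85},
  {"dr": [0, 0, -0.5], "slide": [-12, -130, 50], "jaw": 85},
  {"dr": [0, 0, -0.7], "slide": [-17, -170, 85], "jaw": 85},
  {"dr": [0, 0, -0.9], "slide": [-22, -200, 120], "jaw": 85},
  {"dr": [0, 0, -1.05], "slide": [-26.7, -217.4, 160], "jaw": 85},
  {"dr": [0, 0, -1.135], "slide": [-26.7, -217.4, 200], "jaw": 85},
  {"dr": [0, 0, -1.135], "slide": [-26.7, -217.4, 240], "jaw": 85},
])

```text
clock: 9.3
position: [478.4, -254.2, 59.1]
ee_rot: [-0.128, 0.992, -0.0, 0.001]
contact_force: [-0.1, 1.1, -0.2]
gripper_width: 85.2
grasp_force: 0.0
```

```bash
python3 - <<'E'
from h import *
P=np.load('P.npy');p,Rm,s=st();print(p,rel(p,Rm,np.array([P[0],P[1],60]),Rdown(np.pi/2+P[2])))
im=optics.get_image('side');np.save('side_now.npy',im);t=optics.get_image('top')
S=cv2.resize(im[205:265,220:310],None,fx=8,fy=8,interpolation=cv2.INTER_CUBIC)[:, :800]
T=cv2.resize(t[178:258,180:262],None,fx=7,fy=7,interpolation=cv2.INTER_CUBIC)
cv2.imwrite('pics/jigS.png',S);cv2.imwrite('pics/jigT.png',T)
E
```

```text
[ 478.41186126 -254.16926433   59.14360711] ([-0.0, -0.5, 0.9], [0.005, -0.01, 0.006])
```

View pics/jigS.png

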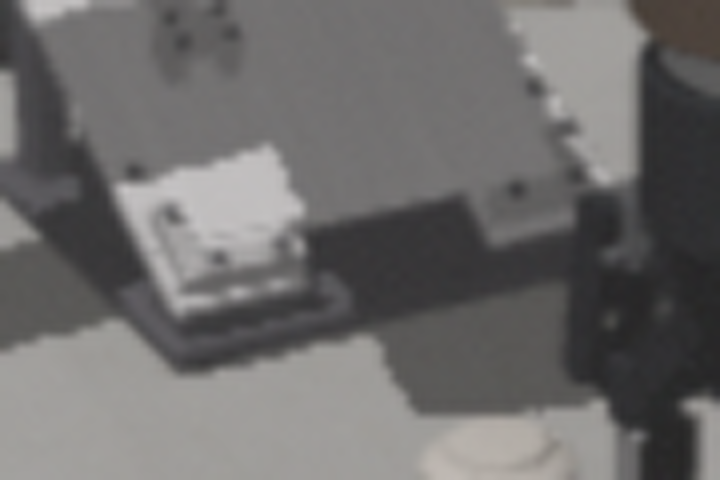

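```bash
python3 - <<'E'
from h import *
S=lambda a:np.array(a,float)/8+[220,205]
M=np.array([(-14,86,0),(-14,-36,0),(12,-36,0),(12,36,0),(0,37,10)],float)
ob=S([(180,314),(493,245),(465,192),(303,230),(302,240)])
print('model px in crop',((proj(deck2w(M,DK),'side')-[220,205])*8).round())
f=lambda D:(proj(deck2w(M[:4],D),'side')-ob[:4]).ravel()
s=least_squares(f,DK,x_scale=[1,1,.01]);print(DK,s.x,s.fun.round(1))
# calibration check of side: compare with TCP? joint fit
E
```

```text
model px in crop [[161. 309.]
 [483. 238.]
 [453. 183.]
 [268. 223.]
 [283. 231.]]
[514.61563385  94.71852934   1.58997977] [518.33882361  87.00391734   1.60910846] [ 0.3  0.5  1.1 -0.2  0.7 -0.5 -2.1 -0. ]
```

View pics/jigT.png

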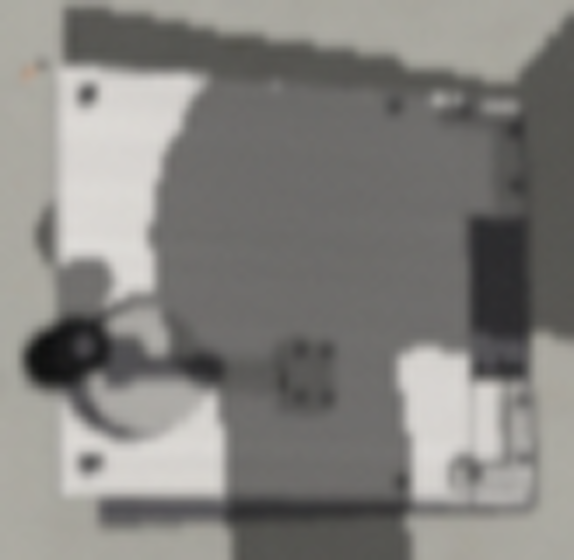

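Call:
step_arm([
  {"dr": [0, 0, 0], "slide": [0, 0.5, 10], "jaw": 85},
  {"dr": [0, 0, 0], "slide": [0, 0.5, 20], "jaw": 85},
  {"dr": [0, 0, 0], "slide": [0, 0.5, 30], "jaw": 85},
  {"dr": [0, 0, 0], "slide": [0, 0.5, 38], "jaw": 85},
  {"dr": [0, 0, 0], "slide": [0, 0.5, 44], "jaw": 84},
  {"dr": [0, 0, 0], "slide": [0, 0.5, 49], "jaw": 83},
  {"dr": [0, 0, 0], "slide": [0, 0.5, 53], "jaw": 82},
  {"dr": [0, 0, 0], "slide": [0, 0.5, 56], "jaw": 82},
])

```text
clock: 10.4
position: [478.2, -253.1, 3.8]
ee_rot: [-0.129, 0.992, -0.0, 0.0]
contact_force: [-0.4, -0.4, -0.2]
gripper_width: 81.9
grasp_force: 0.0
```

```bash
python3 - <<'E'
from h import *
T=lambda a:np.array(a,float)/7+[180,178]
M=np.array([(12,-36,0),(12,36,0),(90,38,17),(0,60,10),(0,72.5,10),(187,-86,0),(187,86,0),(204,38,79),(25,78,10)],float)
ob=T([(470,216),(471,377),(312,376),(506,420),(506,461),(60,70),(62,496),(82,345),(453,472)])
for D in(DK,[518.3,87,1.609]):
    print(((proj(deck2w(M,D),'top')-[180,178])*7-((ob-[180,178])*7)).round())
M=M[:5];ob=ob[:5]
f=lambda D:(proj(deck2w(M,D),'top')-ob).ravel()
s=least_squares(f,DK,x_scale=[1,1,.01]);print(s.x,s.fun.round(1))
E
```

```text
[[-6. -2.]
 [-5.  6.]
 [-6. -2.]
 [-3. 18.]
 [-3.  7.]
 [ 2. -7.]
 [-4. -4.]
 [-4. -5.]
 [-5.  8.]]
[[ 11. -10.]
 [ 15.  -3.]
 [ 15.  -7.]
 [ 18.   9.]
 [ 19.  -2.]
 [ 18.  -9.]
 [ 20.  -6.]
 [ 19.  -8.]
 [ 18.  -1.]]
[517.18339604  93.5103843    1.60826538] [-0.7 -1.1 -0.1  0.  -0.1 -0.7  0.4  1.7  0.5  0.1]
```

Call:
step_arm([
  {"dr": [0, 0, 0], "slide": [0, 0, 0], "jaw": 76},
  {"dr": [0, 0, 0], "slide": [0, 0, 1], "jaw": 75},
  {"dr": [0, 0, 0], "slide": [0, 0, 2], "jaw": 74},
  {"dr": [0, 0, 0], "slide": [0, 0, 3], "jaw": 74},
  {"dr": [0, 0, 0], "slide": [0, 0, 4], "jaw": 74},
  {"dr": [0, 0, 0], "slide": [0, 0, 5], "jaw": 74},
  {"dr": [0, 0, 0], "slide": [0, 0, 6], "jaw": 74},
  {"dr": [0, 0, 0], "slide": [0, 0, 6], "jaw": 74},
])

```text
clock: 11.4
position: [478.1, -253.0, -2.1]
ee_rot: [-0.129, 0.992, 0.0, 0.0]
contact_force: [-1.0, -0.1, -0.4]
gripper_width: 73.7
grasp_force: 0.0
```

Call:
step_arm([
  {"dr": [0, 0, 0], "slide": [0, 0, 0.5], "jaw": 74},
  {"dr": [0, 0, 0], "slide": [0, 0, 1], "jaw": 74},
  {"dr": [0, 0, 0], "slide": [0, 0, 1.5], "jaw": 74},
  {"dr": [0, 0, 0], "slide": [0, 0, 2], "jaw": 74},
  {"dr": [0, 0, 0], "slide": [0, 0, 2.5], "jaw": 74},
  {"dr": [0, 0, 0], "slide": [0, 0, 3], "jaw": 74},
  {"dr": [0, 0, 0], "slide": [0, 0, 3], "jaw": 74},
  {"dr": [0, 0, 0], "slide": [0, 0, 3], "jaw": 74},
])

```text
clock: 12.4
position: [478.2, -253.1, -5.0]
ee_rot: [-0.129, 0.992, -0.0, 0.0]
contact_force: [-0.2, -0.5, 0.1]
gripper_width: 74.2
grasp_force: 0.0
```

Call:
step_arm([
  {"dr": [0, 0, 0], "slide": [0, 0, 0.5], "jaw": 71},
  {"dr": [0, 0, 0], "slide": [0, 0, 1], "jaw": 69},
  {"dr": [0, 0, 0], "slide": [0, 0, 1], "jaw": 67},
  {"dr": [0, 0, 0], "slide": [0, 0, 1], "jaw": 64},
  {"dr": [0, 0, 0], "slide": [0, 0, 1], "jaw": 62},
  {"dr": [0, 0, 0], "slide": [0, 0, 1], "jaw": 62},
  {"dr": [0, 0, 0], "slide": [0, 0, 1], "jaw": 62},
  {"dr": [0, 0, 0], "slide": [0, 0, 1], "jaw": 62},
])

```text
clock: 13.4
position: [478.1, -253.0, -5.3]
ee_rot: [-0.129, 0.992, -0.0, 0.0]
contact_force: [-1.4, 1.8, 6.0]
gripper_width: 66.3
grasp_force: 65.3
```

```bash
python3 - <<'E'
from h import *
p,Rm,s=st();print(p,s['gripper_width'],s['grasp_force'],s['contact_force'])
P=np.load('P.npy')
pc=np.array([P[0],P[1],60]);Rc=Rdown(np.pi/2+P[2]);pc=pc+Rc@[0,.5,66]
DK[:]=[515.4,94.4,1.595];np.save('D.npy',DK)
Rd=Rdeck();A=deckR(DK[2])
print('cmd',pc)
# tcp z in phone frame: pc z = -6 (underside at 0)
zt=pc[2]
pre=deck2w([38,0,zt+60],DK)[0]; print('pre',pre)
up=pc+[0,0,210]
print(rel(up,Rc,pc,Rc), 'up->pre',rel(pre,Rd,up,Rc))
E
```

```text
[ 478.06269102 -252.98296554   -5.33259865] 66.3288772737386 65.26342391967773 [-1.36309281  1.75324896  5.99258553]
cmd [ 478.11658979 -253.20585923   -6.        ]
pre [515.20153609 102.59814224  99.5190894 ]
([0.0, 0.0, -210.0], [0.0, 0.0, 0.0]) up->pre ([-126.8, 334.5, 104.5], [-3.484, -0.41, 1.644])
```

Call:
step_arm([
  {"dr": [0, 0, 0], "slide": [0, 0, -5], "jaw": 62},
  {"dr": [0, 0, 0], "slide": [0, 0, -20], "jaw": 62},
  {"dr": [0, 0, 0], "slide": [0, 0, -50], "jaw": 62},
  {"dr": [0, 0, 0], "slide": [0, 0, -90], "jaw": 62},
  {"dr": [0, 0, 0], "slide": [0, 0, -130], "jaw": 62},
  {"dr": [0, 0, 0], "slide": [0, 0, -170], "jaw": 62},
  {"dr": [0, 0, 0], "slide": [0, 0, -200], "jaw": 62},
  {"dr": [0, 0, 0], "slide": [0, 0, -210], "jaw": 62},
])

```text
clock: 14.4
position: [478.8, -253.3, 206.7]
ee_rot: [-0.129, 0.992, -0.001, 0.003]
contact_force: [0.1, -0.1, -0.8]
gripper_width: 66.1
grasp_force: 67.0
```

Call:
step_arm([
  {"dr": [-0.2, 0, 0.1], "slide": [-10, 25, 0], "jaw": 62},
  {"dr": [-0.6, -0.1, 0.3], "slide": [-27, 70, 0], "jaw": 62},
  {"dr": [-1.1, -0.1, 0.5], "slide": [-46, 120, 0], "jaw": 62},
  {"dr": [-1.6, -0.2, 0.75], "slide": [-65, 170, 5], "jaw": 62},
  {"dr": [-2.1, -0.25, 1], "slide": [-84, 220, 15], "jaw": 62},
  {"dr": [-2.6, -0.3, 1.25], "slide": [-103, 270, 40], "jaw": 62},
  {"dr": [-3.1, -0.36, 1.45], "slide": [-118, 310, 70], "jaw": 62},
  {"dr": [-3.484, -0.41, 1.644], "slide": [-126.8, 334.5, 104.5], "jaw": 62},
])

```text
clock: 15.4
position: [514.8, 104.5, 98.3]
ee_rot: [-0.012, 0.97, 0.243, -0.003]
contact_force: [0.3, -0.5, -1.0]
gripper_width: 66.2
grasp_force: 67.0
```

```bash
python3 dk.py; python3 - <<'E'
from h import *
p,Rm,s=st();pre=deck2w([38,0,54],DK)[0];print(rel(p,Rm,pre,Rdeck()))
sd=optics.get_image('side');cv2.imwrite('pics/preplace.png',cv2.resize(sd[150:270,190:350],None,fx=5,fy=5,interpolation=cv2.INTER_CUBIC))
E
```

```text
[514.8 104.5  98.3] 15.4 66.24485504533969 67.03899264335632
deck pos [39.1  0.3 52. ] deck F [-0.9 -0.3 -0.6] [-1.11  0.02  0.04] joints [ 0.19  0.39 -0.24 -0.61 -0.95 -1.37]
([0.3, 1.1, 2.0], [-0.013, -0.001, -0.003])
```

Call:
step_arm([
  {"dr": [0, 0, 0], "slide": [0, 0, 8], "jaw": 62},
  {"dr": [0, 0, 0], "slide": [0, 0, 18], "jaw": 62},
  {"dr": [0, 0, 0], "slide": [0, 0, 28], "jaw": 62},
  {"dr": [0, 0, 0], "slide": [0, 0, 36], "jaw": 62},
  {"dr": [0, 0, 0], "slide": [0, 0, 43], "jaw": 62},
  {"dr": [0, 0, 0], "slide": [0, 0, 48], "jaw": 62},
  {"dr": [0, 0, 0], "slide": [0, 0, 50], "jaw": 62},
  {"dr": [0, 0, 0], "slide": [0, 0, 50], "jaw": 62},
])

```text
clock: 16.45
position: [514.7, 126.2, 55.3]
ee_rot: [-0.012, 0.97, 0.242, -0.003]
contact_force: [0.6, 0.6, -1.1]
gripper_width: 66.1
grasp_force: 67.5
```

```bash
python3 dk.py
```

```text
[514.7 126.2  55.3] 16.45 66.05483376904336 67.45422005653381
deck pos [38.1 -0.   3.9] deck F [-0.  -0.6 -1.2] [-1.05 -0.07  0.04] joints [ 0.22  0.45 -0.26 -0.65 -0.86 -1.33]
```

Free so far; I'll go down slowly towards the face (about 9 mm left).

Call:
step_arm([
  {"dr": [0, 0, 0], "slide": [0, 0, 1.5], "jaw": 62},
  {"dr": [0, 0, 0], "slide": [0, 0, 3], "jaw": 62},
  {"dr": [0, 0, 0], "slide": [0, 0, 4.5], "jaw": 62},
  {"dr": [0, 0, 0], "slide": [0, 0, 5.5], "jaw": 62},
  {"dr": [0, 0, 0], "slide": [0, 0, 6.5], "jaw": 62},
  {"dr": [0, 0, 0], "slide": [0, 0, 7], "jaw": 62},
  {"dr": [0, 0, 0], "slide": [0, 0, 7.5], "jaw": 62},
  {"dr": [0, 0, 0], "slide": [0, 0, 7.5], "jaw": 62},
])

```text
clock: 17.45
position: [514.6, 129.7, 48.7]
ee_rot: [-0.012, 0.97, 0.242, -0.003]
contact_force: [-0.5, -0.1, -1.1]
gripper_width: 66.9
grasp_force: 67.5
```

```bash
python3 dk.py
```

```text
[514.6 129.7  48.7] 17.45 66.88662794203472 67.45421648025513
deck pos [38.1 -0.  -3.6] deck F [-0.5  0.5 -0.9] [-1.08 -0.04  0.01] joints [ 0.23  0.46 -0.27 -0.66 -0.85 -1.33]
```

Call:
step_arm([
  {"dr": [0, 0, 0], "slide": [0, 0, 0.5], "jaw": 62},
  {"dr": [0, 0, 0], "slide": [0, 0, 1], "jaw": 62},
  {"dr": [0, 0, 0], "slide": [0, 0, 1.5], "jaw": 62},
  {"dr": [0, 0, 0], "slide": [0, 0, 2], "jaw": 62},
  {"dr": [0, 0, 0], "slide": [0, 0, 2.5], "jaw": 62},
  {"dr": [0, 0, 0], "slide": [0, 0, 2.5], "jaw": 62},
  {"dr": [0, 0, 0], "slide": [0, 0, 2.5], "jaw": 62},
  {"dr": [0, 0, 0], "slide": [0, 0, 2.5], "jaw": 62},
])

```text
clock: 18.45
position: [514.5, 130.8, 46.9]
ee_rot: [-0.012, 0.97, 0.242, -0.003]
contact_force: [-1.7, -2.9, 5.1]
gripper_width: 66.1
grasp_force: 68.2
```

```bash
python3 dk.py
```

```text
[514.5 130.8  46.9] 18.45 66.11744326008555 68.15891146659851
deck pos [38.1 -0.  -5.7] deck F [-0.1  1.7  5.8] [-0.93  0.43  0.21] joints [ 0.23  0.47 -0.27 -0.66 -0.85 -1.33]
```

Call:
step_arm([
  {"dr": [0, 0, 0], "slide": [0, -0.7, -0.5], "jaw": 62},
  {"dr": [0, 0, 0], "slide": [0, -1.4, -0.5], "jaw": 62},
  {"dr": [0, 0, 0], "slide": [0, -2.1, -0.5], "jaw": 62},
  {"dr": [0, 0, 0], "slide": [0, -2.8, -0.5], "jaw": 62},
  {"dr": [0, 0, 0], "slide": [0, -3.4, -0.5], "jaw": 62},
  {"dr": [0, 0, 0], "slide": [0, -4, -0.5], "jaw": 62},
  {"dr": [0, 0, 0], "slide": [0, -4, -0.5], "jaw": 62},
  {"dr": [0, 0, 0], "slide": [0, -4, -0.5], "jaw": 62},
])

```text
clock: 19.45
position: [514.8, 128.0, 45.5]
ee_rot: [-0.012, 0.97, 0.243, -0.002]
contact_force: [-0.3, 6.0, 4.3]
gripper_width: 65.9
grasp_force: 67.7
```

```bash
python3 dk.py
```

```text
[514.8 128.   45.5] 19.45 65.8846766718509 67.69494652748108
deck pos [35.1 -0.3 -5.6] deck F [7.3 0.1 1. ] [ 0.9  -0.15  0.3 ] joints [ 0.22  0.47 -0.27 -0.66 -0.85 -1.32]
```

Call:
step_arm([
  {"dr": [0, 0, 0], "slide": [0, 0.7, 0], "jaw": 66},
  {"dr": [0, 0, 0], "slide": [0, 0.7, 0], "jaw": 70},
  {"dr": [0, 0, 0], "slide": [0, 0.7, 0], "jaw": 75},
  {"dr": [0, 0, 0], "slide": [0, 0.7, 0], "jaw": 80},
  {"dr": [0, 0, 0], "slide": [0, 0.7, -4], "jaw": 82},
  {"dr": [0, 0, 0], "slide": [0, 0.7, -20], "jaw": 82},
  {"dr": [0, 0, 0], "slide": [0, 0.7, -60], "jaw": 82},
  {"dr": [0, 0, 0], "slide": [0, 0.7, -110], "jaw": 82},
])

```text
clock: 20.45
position: [515.3, 75.1, 143.8]
ee_rot: [-0.012, 0.97, 0.242, -0.003]
contact_force: [1.3, 0.3, -0.6]
gripper_width: 82.4
grasp_force: 0.0
```

```bash
python3 dk.py; python3 - <<'E'
from h import *
im=optics.get_image('side');t=optics.get_image('top')
np.save('s1.npy',im);np.save('t1.npy',t)
# green pixel centroid & predicted outline residual in side view
d=im.astype(int);g=(d[...,1]>d[...,2]+15)&(d[...,1]>d[...,0]+8);g[:, :200]=0
n,l,stt,c=cv2.connectedComponentsWithStats(g.astype('uint8'))
for i in range(1,n):
    if stt[i,4]>25: print('side green',stt[i],c[i])
loc=lambda pts:np.array([[34+y,-x,7] for x,y in pts])
print('pred phone corners',proj(deck2w(loc([(68,34),(68,-34),(-68,-34),(-68,34)]),DK),'side').round(1))
print('pred board strip center',proj(deck2w(loc([(0,-17)]),DK),'side'))
np.save('pred.npy',proj(deck2w(loc([(68,34),(68,-34),(-68,-34),(-68,34)]),DK),'side'))
E
```

```text
[515.3  75.1 143.8] 20.45 82.37265110030695 0.0
deck pos [ 34.6   0.5 106. ] deck F [-0.1 -1.3 -0.6] [-0.9  -0.1  -0.11] joints [ 0.14  0.33 -0.2  -0.57 -1.06 -1.4 ]
pred phone corners [[279.5 209.9]
 [289.2 227.2]
 [245.1 236.9]
 [236.3 218.6]]
pred board strip center [[265.23477152 227.41065151]]
```

```bash
python3 - <<'E'
from h import *
for n,f in(('side','s1.npy'),('top','t1.npy')):
    im=np.load(f)
    d=im.astype(int)
    g=((d[...,1]-d[...,2]>5)&(d[...,1]-d[...,0]>3))
    pr=proj(deck2w(np.array([[68,-68,7],[0,-68,7],[0,68,7],[68,68,7]]),DK),n)
    m=np.zeros(g.shape,'uint8');cv2.fillPoly(m,[np.int32(pr)],1)
    m2=cv2.dilate(m,np.ones((15,15)))
    ys,xs=np.nonzero(g&(m2>0));print(n,'green in pred',(g&(m>0)).sum(),'near',len(xs),'poly',m.sum(),'mean col',im[m>0].mean(0))
    if len(xs): print(cv2.minAreaRect(np.c_[xs,ys].astype('float32')),xs.mean(),ys.mean(),'pred green c',proj(deck2w([[16,0,7]],DK),n))
    gr=im.mean(2).astype(int)
    x0,y0=np.int32(pr.min(0))-6;x1,y1=np.int32(pr.max(0))+7
    print(x0,y0);print('\n'.join(' '.join('%3d'%v for v in r[::2]) for r in gr[y0:y1:2,x0:x1]))
    print(pr.round())
E
```

```text
side green in pred 204 near 204 poly 936 mean col [63.27457265 66.78632479 65.09294872]
((261.7508239746094, 228.35902404785156), (44.30075454711914, 14.67302417755127), 2.935673236846924) 261.4901960784314 227.86274509803923 pred green c [[265.37277449 227.67561206]]
230 203
115 114 115 112  97  96 101 114 115 113 115 115 154 188 188 188 188 188 186 183 171 135 112  85  44  39  67 117 118 124 128 128 126
116 114 113 113 107  95  97 107  98  98 113 114 114 154 184 181 140 135 128 114 113 108 104  72  44  42  89 129 128 123 118 149 150
116 114 115 114 111  82  87  96  94  97 113 114 113 113 114 113 112 112 111 113 112 108 107  52  43  50 102 152 156 157 158 158 158
113 116 114 114 110  92  80  93  94  77 100 113 113 113 113 113 111 112 113 112 112 112 108  98 102  97 111 124 156 158 159 158 159
113 115 115 115 110  93  83  96  95  94 105 113 113 113 112 113 112 112 111 108 103  84  65  57  55  56 107 113 144 158 159 158 159
113 113 116 113 114  94  96 111 110  97 107 113 113 112 111 106  89  68  57  50  59  77  88  55  63  64  81 112 123 157 159 158 158
113 113 115 115 115 110 105 113
[... 3656 characters left out ...]
 80  86  90  91  62 109 119 127 134 140 143 146 148 150 152 154 153 153
 78  85  84  86  67 108 118 126 135 139 144 146 149 150 151 154 153 153
101 102 108  86  67 109 119 124 134 139 144 146 148 150 152 152 153 153
111 110 110  87  67 109 117 124 135 139 142 146 148 150 151 152 153 153
112 113 112 100  73 110 116 125 133 138 142 146 147 150 150 154 153 153
111 112 111 110 100 109 116 127 134 136 141 145 147 149 151 152 154 153
110 110 110 110 104 106 117 127 134 137 140 144 147 151 151 153 153 154
110 110 109 108 102 106 118 127 134 139 141 144 147 148 151 153 154 154
 97  96  97  97  95 106 120 126 133 140 143 145 146 149 151 152 154 155
[[229. 196.]
 [251. 198.]
 [252. 243.]
 [230. 243.]]
```

```bash
python3 - <<'E'
from h import *
Rd=Rdeck();pc=deck2w([38,0,54],DK)[0]+Rd@[0,-3.3,-50.5]
p,Rm,s=st();print('meas-cmd',rel(p,Rm,pc,Rd))
A=deckR(DK[2])
k=np.array([475.26461392,207.43941814,255.1500356])+[.6,0,0]
print('knob pre (z140) in deck',A.T@(k-[DK[0],DK[1],34]),rel(k,Rd,pc,Rd))
E
python3 circ.py 0 18.85 48
```

```text
meas-cmd ([-3.2, 0.9, -6.4], [0.01, -0.084, -0.036])
knob pre (z140) in deck [204.44711322  36.78810437 141.76144865] ([36.8, 169.7, -37.3], [0.0, 0.0, 0.0])
[[np.float64(-17.2), np.float64(-3.4)], [np.float64(-31.8), np.float64(-13.2)], [np.float64(-41.6), np.float64(-27.8)], [np.float64(-45.0), np.float64(-45.0)], [np.float64(-41.6), np.float64(-62.2)], [np.float64(-31.8), np.float64(-76.8)], [np.float64(-17.2), np.float64(-86.6)], [np.float64(0.0), np.float64(-90.0)]]
[[np.float64(17.2), np.float64(3.4)], [np.float64(31.8), np.float64(13.2)], [np.float64(41.6), np.float64(27.8)], [np.float64(45.0), np.float64(45.0)], [np.float64(41.6), np.float64(62.2)], [np.float64(31.8), np.float64(76.8)], [np.float64(17.2), np.float64(86.6)], [np.float64(-0.0), np.float64(90.0)]]
[[np.float64(-17.2), np.float64(-3.4)], [np.float64(-31.8), np.float64(-13.2)], [np.float64(-41.6), np.float64(-27.8)], [np.float64(-45.0), np.float64(-45.0)], [np.float64(-41.6), np.float64(-62.2)], [np.float64(-31.8), np.float64(-76.8)], [np.float64(-17.2), np.float64(-86.6)], [np.float64(0.0), np.float64(-90.0)]]
[[
[... 223 characters left out ...]
], [np.float64(17.2), np.float64(86.6)], [np.float64(-0.0), np.float64(90.0)]]
[[np.float64(-17.2), np.float64(-3.4)], [np.float64(-31.8), np.float64(-13.2)], [np.float64(-41.6), np.float64(-27.8)], [np.float64(-45.0), np.float64(-45.0)], [np.float64(-41.6), np.float64(-62.2)], [np.float64(-31.8), np.float64(-76.8)], [np.float64(-17.2), np.float64(-86.6)], [np.float64(0.0), np.float64(-90.0)]]
[[np.float64(17.2), np.float64(3.4)], [np.float64(31.8), np.float64(13.2)], [np.float64(41.6), np.float64(27.8)], [np.float64(45.0), np.float64(45.0)], [np.float64(41.6), np.float64(62.2)], [np.float64(31.8), np.float64(76.8)], [np.float64(17.2), np.float64(86.6)], [np.float64(-0.0), np.float64(90.0)]]
```

```bash
python3 dk.py; python3 - <<'E'
from h import *
Rd=Rdeck();pc=deck2w([38,0,54],DK)[0]+Rd@[0,-3.3,-50.5]
optics.get_image('side')
p,Rm,s=st();print('meas-cmd',rel(p,Rm,pc,Rd),s['clock'],s['joint_vel'],s['contact_force'],s['joints'])
E
```

```text
[519.1  73.9 148.6] 20.55 81.93054073897682 0.0
deck pos [ 35.6  -3.2 110.9] deck F [ 0.4  0.2 -0.8] [-0.9  -0.02 -0.03] joints [ 0.14  0.33 -0.19 -0.56 -1.05 -1.39]
meas-cmd ([-1.7, 0.8, -3.8], [0.0, -0.056, -0.019]) 20.6 [ 0.0183727   0.04631335 -0.05520895 -0.03244176  0.00990512  0.00468218] [ 0.20789014  0.44371839 -0.40889344] [ 0.13666499  0.33018779 -0.19588746 -0.56581889 -1.0521755  -1.39455365]
```

Call:
step_arm([
  {"dr": [0, 0, 0], "slide": [2, 6, -15], "jaw": 85},
  {"dr": [0, 0, 0], "slide": [8, 35, -30], "jaw": 85},
  {"dr": [0, 0, 0], "slide": [15, 75, -37.3], "jaw": 85},
  {"dr": [0, 0, 0], "slide": [24, 115, -37.3], "jaw": 85},
  {"dr": [0, 0, 0], "slide": [32, 148, -37.3], "jaw": 85},
  {"dr": [0, 0, 0], "slide": [36.8, 169.7, -37.3], "jaw": 85},
  {"dr": [0, 0, 0], "slide": [36.8, 169.7, -30], "jaw": 85},
  {"dr": [0, 0, 0], "slide": [36.8, 169.7, -20], "jaw": 85},
])

```text
clock: 21.6
position: [475.1, 215.5, 238.9]
ee_rot: [-0.012, 0.97, 0.242, -0.003]
contact_force: [-0.3, -0.2, 0.0]
gripper_width: 85.2
grasp_force: 0.0
```

Call:
step_arm([
  {"dr": [0, 0, 0], "slide": [0, 0, 15], "jaw": 85},
  {"dr": [0, 0, 0], "slide": [0, 0, 30], "jaw": 85},
  {"dr": [0, 0, 0], "slide": [0, 0, 45], "jaw": 85},
  {"dr": [0, 0, 0], "slide": [0, 0, 60], "jaw": 75},
  {"dr": [0, 0, 0], "slide": [0, 0, 72], "jaw": 65},
  {"dr": [0, 0, 0], "slide": [0, 0, 80], "jaw": 55},
  {"dr": [0, 0, 0], "slide": [0, 0, 82.5], "jaw": 45},
  {"dr": [0, 0, 0], "slide": [0, 0, 82.5], "jaw": 35},
])

```text
clock: 22.6
position: [474.8, 254.4, 167.2]
ee_rot: [-0.012, 0.97, 0.242, -0.002]
contact_force: [0.1, -0.4, -0.8]
gripper_width: 35.0
grasp_force: 0.0
```

Call:
step_arm([
  {"dr": [0, 0, 0], "slide": [0, 0, 0], "jaw": 28},
  {"dr": [0, 0, 0], "slide": [0, 0, 0], "jaw": 24},
  {"dr": [0, 0, 0], "slide": [0, 0, 0], "jaw": 20},
  {"dr": [0, 0, 0], "slide": [0, 0, 0], "jaw": 20},
  {"dr": [0, 0, 0], "slide": [0, 0, 0], "jaw": 20},
  {"dr": [0, 0, 0], "slide": [0, 0, 0], "jaw": 20},
  {"dr": [0, 0, 0], "slide": [0, 0, 0], "jaw": 20},
  {"dr": [0, 0, 0], "slide": [0, 0, 0], "jaw": 20},
])

```text
clock: 23.6
position: [474.9, 254.1, 167.6]
ee_rot: [-0.012, 0.97, 0.242, -0.002]
contact_force: [-0.8, -4.5, 6.7]
gripper_width: 23.1
grasp_force: 58.9
```

```bash
python3 dk.py
```

```text
[474.9 254.1 167.6] 23.6 23.136031544867524 58.86686031706631
deck pos [204.5  36.6  42.5] deck F [-0.8  0.9  8. ] [-1.22  0.2   0.17] joints [ 0.51  0.26 -0.25 -0.55 -0.9  -1.75]
```

Call:
step_arm([
  {"dr": [0, 0, 0], "slide": [-17.2, -3.4, 0], "jaw": 20},
  {"dr": [0, 0, 0], "slide": [-31.8, -13.2, 0], "jaw": 20},
  {"dr": [0, 0, 0], "slide": [-41.6, -27.8, 0], "jaw": 20},
  {"dr": [0, 0, 0], "slide": [-45, -45, 0], "jaw": 20},
  {"dr": [0, 0, 0], "slide": [-41.6, -62.2, 0], "jaw": 20},
  {"dr": [0, 0, 0], "slide": [-31.8, -76.8, 0], "jaw": 20},
  {"dr": [0, 0, 0], "slide": [-17.2, -86.6, 0], "jaw": 20},
  {"dr": [0, 0, 0], "slide": [0, -90, 0], "jaw": 20},
])

```text
clock: 24.6
position: [477.5, 174.5, 125.2]
ee_rot: [-0.011, 0.97, 0.242, -0.001]
contact_force: [3.5, 2.1, 8.0]
gripper_width: 23.4
grasp_force: 59.3
```

```bash
python3 dk.py
```

```text
[477.5 174.5 125.2] 24.6 23.37879045712173 59.29904620628804
deck pos [114.3  36.   42.5] deck F [ 5.5 -3.5  6.1] [ 1.07 -0.76 -0.45] joints [ 0.35  0.3  -0.3  -0.6  -0.9  -1.53]
```

Call:
step_arm([
  {"dr": [0, 0, 0], "slide": [17.2, 3.4, 0], "jaw": 20},
  {"dr": [0, 0, 0], "slide": [31.8, 13.2, 0], "jaw": 20},
  {"dr": [0, 0, 0], "slide": [41.6, 27.8, 0], "jaw": 20},
  {"dr": [0, 0, 0], "slide": [45, 45, 0], "jaw": 20},
  {"dr": [0, 0, 0], "slide": [41.6, 62.2, 0], "jaw": 20},
  {"dr": [0, 0, 0], "slide": [31.8, 76.8, 0], "jaw": 20},
  {"dr": [0, 0, 0], "slide": [17.2, 86.6, 0], "jaw": 20},
  {"dr": [0, 0, 0], "slide": [0, 90, 0], "jaw": 20},
])

```text
clock: 25.6
position: [472.2, 253.9, 167.5]
ee_rot: [-0.013, 0.97, 0.242, -0.005]
contact_force: [-2.5, -4.9, 8.3]
gripper_width: 23.1
grasp_force: 60.0
```

```bash
python3 dk.py
```

```text
[472.2 253.9 167.5] 25.6 23.077615827929325 59.99411896336824
deck pos [204.4  39.3  42.5] deck F [-0.4  2.6  9.6] [-1.36  0.73  0.43] joints [ 0.52  0.25 -0.25 -0.56 -0.91 -1.75]
```

Call:
step_arm([
  {"dr": [0, 0, 0], "slide": [-17.2, -3.4, 0], "jaw": 20},
  {"dr": [0, 0, 0], "slide": [-31.8, -13.2, 0], "jaw": 20},
  {"dr": [0, 0, 0], "slide": [-41.6, -27.8, 0], "jaw": 20},
  {"dr": [0, 0, 0], "slide": [-45, -45, 0], "jaw": 20},
  {"dr": [0, 0, 0], "slide": [-41.6, -62.2, 0], "jaw": 20},
  {"dr": [0, 0, 0], "slide": [-31.8, -76.8, 0], "jaw": 20},
  {"dr": [0, 0, 0], "slide": [-17.2, -86.6, 0], "jaw": 20},
  {"dr": [0, 0, 0], "slide": [0, -90, 0], "jaw": 20},
])

```text
clock: 26.6
position: [477.3, 174.5, 125.2]
ee_rot: [-0.011, 0.97, 0.242, -0.001]
contact_force: [3.3, 1.5, 8.3]
gripper_width: 23.3
grasp_force: 59.9
```

Call:
step_arm([
  {"dr": [0, 0, 0], "slide": [17.2, 3.4, 0], "jaw": 20},
  {"dr": [0, 0, 0], "slide": [31.8, 13.2, 0], "jaw": 20},
  {"dr": [0, 0, 0], "slide": [41.6, 27.8, 0], "jaw": 20},
  {"dr": [0, 0, 0], "slide": [45, 45, 0], "jaw": 20},
  {"dr": [0, 0, 0], "slide": [41.6, 62.2, 0], "jaw": 20},
  {"dr": [0, 0, 0], "slide": [31.8, 76.8, 0], "jaw": 20},
  {"dr": [0, 0, 0], "slide": [17.2, 86.6, 0], "jaw": 20},
  {"dr": [0, 0, 0], "slide": [0, 90, 0], "jaw": 20},
])

```text
clock: 27.6
position: [472.1, 253.9, 167.5]
ee_rot: [-0.013, 0.97, 0.241, -0.005]
contact_force: [-3.7, -5.4, 7.3]
gripper_width: 23.3
grasp_force: 60.3
```

Call:
step_arm([
  {"dr": [0, 0, 0], "slide": [-17.2, -3.4, 0], "jaw": 20},
  {"dr": [0, 0, 0], "slide": [-31.8, -13.2, 0], "jaw": 20},
  {"dr": [0, 0, 0], "slide": [-41.6, -27.8, 0], "jaw": 20},
  {"dr": [0, 0, 0], "slide": [-45, -45, 0], "jaw": 20},
  {"dr": [0, 0, 0], "slide": [-41.6, -62.2, 0], "jaw": 20},
  {"dr": [0, 0, 0], "slide": [-31.8, -76.8, 0], "jaw": 20},
  {"dr": [0, 0, 0], "slide": [-17.2, -86.6, 0], "jaw": 20},
  {"dr": [0, 0, 0], "slide": [0, -90, 0], "jaw": 20},
])

```text
clock: 28.6
position: [477.2, 174.5, 125.2]
ee_rot: [-0.012, 0.97, 0.242, -0.001]
contact_force: [3.1, 2.3, 8.3]
gripper_width: 23.2
grasp_force: 60.2
```

```bash
python3 dk.py; python3 circ.py 3.1416 5.8 8; python3 circ.py 5.8 6.2832 4
```

```text
[477.2 174.5 125.2] 28.6 23.181805946806296 60.173299089074135
deck pos [114.3  36.2  42.5] deck F [ 5.9 -3.2  6.3] [ 0.99 -0.79 -0.49] joints [ 0.35  0.3  -0.3  -0.6  -0.9  -1.53]
[[np.float64(14.7), np.float64(2.5)], [np.float64(27.8), np.float64(9.6)], [np.float64(37.8), np.float64(20.6)], [np.float64(43.7), np.float64(34.2)], [np.float64(44.8), np.float64(49.1)], [np.float64(41.0), np.float64(63.5)], [np.float64(32.8), np.float64(75.8)], [np.float64(20.9), np.float64(84.8)]]
[[np.float64(-5.0), np.float64(2.2)], [np.float64(-10.1), np.float64(3.8)], [np.float64(-15.5), np.float64(4.8)], [np.float64(-20.9), np.float64(5.2)]]
```

Call:
step_arm([
  {"dr": [0, 0, 0], "slide": [14.7, 2.5, 0], "jaw": 20},
  {"dr": [0, 0, 0], "slide": [27.8, 9.6, 0], "jaw": 20},
  {"dr": [0, 0, 0], "slide": [37.8, 20.6, 0], "jaw": 20},
  {"dr": [0, 0, 0], "slide": [43.7, 34.2, 0], "jaw": 20},
  {"dr": [0, 0, 0], "slide": [44.8, 49.1, 0], "jaw": 20},
  {"dr": [0, 0, 0], "slide": [41, 63.5, 0], "jaw": 20},
  {"dr": [0, 0, 0], "slide": [32.8, 75.8, 0], "jaw": 20},
  {"dr": [0, 0, 0], "slide": [20.9, 84.8, 0], "jaw": 20},
])

```text
clock: 29.6
position: [452.2, 247.4, 164.3]
ee_rot: [-0.013, 0.971, 0.24, -0.004]
contact_force: [-0.6, -10.7, 6.0]
gripper_width: 22.8
grasp_force: 60.6
```

Call:
step_arm([
  {"dr": [0, 0, 0], "slide": [-7, 2.6, 0], "jaw": 20},
  {"dr": [0, 0, 0], "slide": [-12, 4.2, 0], "jaw": 20},
  {"dr": [0, 0, 0], "slide": [-16, 4.9, 0], "jaw": 20},
  {"dr": [0, 0, 0], "slide": [-19, 5.2, 0], "jaw": 20},
  {"dr": [0, 0, 0], "slide": [-20.9, 5.2, 0], "jaw": 20},
  {"dr": [0, 0, 0], "slide": [-20.9, 5.2, 0], "jaw": 20},
  {"dr": [0, 0, 0], "slide": [-20.9, 5.2, 0], "jaw": 20},
  {"dr": [0, 0, 0], "slide": [-20.9, 5.2, 0], "jaw": 20},
])

```text
clock: 30.6
position: [472.6, 253.9, 167.5]
ee_rot: [-0.013, 0.97, 0.242, -0.004]
contact_force: [-1.6, -3.3, 8.5]
gripper_width: 22.8
grasp_force: 60.5
```

```bash
python3 dk.py
```

```text
[472.6 253.9 167.5] 30.6 22.812075949714238 60.522641628049314
deck pos [204.4  38.9  42.5] deck F [1.1 1.7 9.1] [-0.67  0.51  0.25] joints [ 0.52  0.25 -0.25 -0.56 -0.91 -1.75]
```

Call:
step_arm([
  {"dr": [0, 0, 0], "slide": [0, 0, 0], "jaw": 24},
  {"dr": [0, 0, 0], "slide": [0, 0, 0], "jaw": 35},
  {"dr": [0, 0, 0], "slide": [0, 0, 0], "jaw": 50},
  {"dr": [0, 0, 0], "slide": [0, 0, 0], "jaw": 65},
  {"dr": [0, 0, 0], "slide": [0, 0, -10], "jaw": 80},
  {"dr": [0, 0, 0], "slide": [0, 0, -35], "jaw": 85},
  {"dr": [0, 0, 0], "slide": [0, 0, -65], "jaw": 85},
  {"dr": [0, 0, 0], "slide": [0, 0, -90], "jaw": 85},
])

```text
clock: 31.6
position: [475.7, 211.4, 248.1]
ee_rot: [-0.012, 0.97, 0.242, -0.002]
contact_force: [0.4, 0.1, -0.1]
gripper_width: 85.0
grasp_force: 0.0
```

Call:
step_arm([
  {"dr": [0, 0, 0], "slide": [0, -5, -10], "jaw": 85},
  {"dr": [0, 0, 0], "slide": [0, -20, -25], "jaw": 85},
  {"dr": [0, 0, 0], "slide": [0, -40, -40], "jaw": 85},
  {"dr": [0, 0, 0], "slide": [0, -60, -50], "jaw": 85},
  {"dr": [0, 0, 0], "slide": [0, -75, -55], "jaw": 85},
  {"dr": [0, 0, 0], "slide": [0, -80, -57], "jaw": 85},
  {"dr": [0, 0, 0], "slide": [0, -80, -57], "jaw": 85},
  {"dr": [0, 0, 0], "slide": [0, -80, -57], "jaw": 85},
])

```text
clock: 32.6
position: [477.9, 115.2, 259.2]
ee_rot: [-0.012, 0.97, 0.242, -0.003]
contact_force: [0.5, 1.3, -0.2]
gripper_width: 84.8
grasp_force: 0.0
```

```bash
python3 - <<'E'
from h import *
im=optics.get_image('side');a=np.load('s1.npy')
# change in phone region vs after placing
pr=np.int32(proj(deck2w(np.array([[68,-68,7],[0,-68,7],[0,68,7],[68,68,7]]),DK),'side'))
m=np.zeros(im.shape[:2],'uint8');cv2.fillPoly(m,[pr],1)
x0,y0=pr.min(0)-4;x1,y1=pr.max(0)+5
A=cv2.cvtColor(a,6)[y0:y1,x0:x1].astype('float32');B=cv2.cvtColor(im,6)[y0:y1,x0:x1].astype('float32')
print('phone shift px',cv2.phaseCorrelate(A,B))
for q in(0,.4,-.4):print('knob top pred',q,proj(deck2w([159+45*np.cos(q),38-45*np.sin(q),55],DK),'side').round(1))
g=cv2.cvtColor(im,6);ys,xs=np.nonzero(g[160:190,222:245]<48);print('dark knob',xs.mean()+222,ys.mean()+160,len(xs))
g=cv2.cvtColor(a,6);ys,xs=np.nonzero(g[160:190,222:245]<48);print('dark knob before',xs.mean()+222,ys.mean()+160,len(xs))
E
python3 dk.py
```

```text
phone shift px ((-0.3038140746460485, -0.16875945591168318), 0.7614093327687846)
knob top pred 0 [[231.5 171.7]]
knob top pred 0.4 [[237.5 171.6]]
knob top pred -0.4 [[226.3 173.4]]
dark knob 229.3119266055046 171.70642201834863 109
dark knob before 229.39837398373984 172.58536585365854 123
[477.9 115.3 259.3] 32.65 84.71369131566448 0.0
deck pos [125.   37.  188.7] deck F [ 0.2 -0.6 -0.6] [-0.89 -0.01  0.02] joints [ 0.24  0.14 -0.15 -0.51 -1.21 -1.62]
```

The phone has not shifted, and the knob is back where it was when parked. Handing in.

```bash
python3 -c "
from bench import arm
print(arm.job_done())"
```

```text
the job is handed in; nothing more can be done
None
```

I handed the job in at 32.7 s, but the interface returned no verdict: the plunger was drawn back, the phone laid against its corner stops and released, the crank turned clockwise three full turns and parked; last images put phone and knob back in place, and the press forces weren't measured directly.

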